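# Put the pigment pots and tins away in their slider racks

### The arm

A 7-joint arm with a two-finger parallel gripper is mounted at the origin on the work surface. World frame = base frame: x ahead of the robot, y to its left, z up, the work surface at z = 0. Lengths are in m, angles in degrees, forces in N, time in s.
With the tool pointing down it reaches from about 0.425 to 0.925 m from the base axis. Payload 6.8 kg.
Tool frame: the origin (TCP) lies on the centre line of the jaws, within the pads' length; the fingertips stand 22 mm ahead of it and the grasp point (between the pads) lies 3 mm ahead of it; z points along the fingers, y is the line along which they close (so a half turn about z gives the same grasp; the last joint's range is limited). The gripper opens to 85 mm and grips with 20 to 120 N. Pads are 22 mm wide; open, the fingers measure 114 mm over their backs; the gripper's body (76 mm by 85 mm) begins 54 mm behind the grasp point. The pads swing forward as they close: fully open they stand 13 mm farther back than shut.
Start: joints at [58.436, 27.33, 1.283, 89.118, -0.659, 63.558, -4.761], TCP at [0.289, -0.61, 0.253] pointing down, gripper open.
Joint ranges: [-169.35, 169.35], [-19.33, 120.38], [-80.79, 83.38], [13.8, 139.57], [-78.32, 258.32], [9.67, 109.79], [-169.56, 169.56]. Speed limits (degrees/s): [136.94, 136.94, 180, 180, 180, 180, 180].

### API

Orientations are given as [roll, pitch, yaw] about the fixed x, y, z axes, in that order (R = Rz(yaw) Ry(pitch) Rx(roll)).
In Python, from workcell import arm gives the robot as it stands.
- The arm moves only by the tool play_rows, never from a script. Its argument "series" is text: rows parted by semicolons, each of 5 numbers parted by spaces: the opening, from -1 (shut) to 1 (fully open), so that 0 is half open, then the shift along the tool's x, y, z in units of 25 mm (1.0 is 25 mm), then the turn about the tool's z in units of 5 degrees (1.0 is 5 degrees). A call has 1 to 20 rows; each row is the pose to reach, as a shift and turn from the pose commanded when the call began, along the tool's axes at that moment; what a row does not reach only later rows make up. A row lasts 1/8 s, in which the tool goes at most 62.5 mm and 10.7 degrees, less where a joint would pass 70% of its speed; a pose out of reach is approached as far as the arm can. A call with a gripper value outside its range is refused whole. The fingers move at their own pace and stop on an object; "newtons" is the grip in N (left out, the last holds). Time passes only in rows, so rows that repeat a pose let the fingers close. It gives the time, the measured TCP pose, the force, the opening and the grip force at its end, in the units of the state.
- arm.observe(): the state, without advancing time (a new reading comes with each control period).
- arm.snapshot(name): name is "side" or "top"; returns a dict with "pixels" (400x640x3 uint8, red, green, blue), "K" (3x3 intrinsics, pixels), "pose" (4x4, takes a point from camera to world coordinates). Camera axes: x right, y up, looking along -z (the intrinsics and any distortion apply to the point x, -y, -z); pixel columns grow to the right and rows downward; lengths in m; the calibration is good to about 2 mm. A picture is of the moment at which its call begins. There is no depth.
- arm.job_done(): hands the job in; it is judged then, once.
The state is a dict: "t": time; "qpos": joint angles; "joint_velocities": joint speeds; "tau": joint torques, N m; "eef_pos": TCP position; "tcp_rot": TCP orientation; "wrist_force": force on the tool from outside, world axes, zero at the start; "moment": the same for the moment, N m; "gripper_width": opening from 0.0 (shut) to 1.0 (fully open); "grip_force": force on a finger pad.
Only numpy, scipy, OpenCV 4.12 (cv2) and the standard library are available. Lean on these libraries where they do the work, as an engineer would, in place of code of your own. Each camera call takes 0.05 s, during which the arm holds its last target. There are 200 camera calls.

### The job

First draw the sliders of both wooden racks fully back. Then stand every round pot in the wide rack and every square tin in the narrow rack, upright on the lane's floor. Finally slide each rack's slider up to its row so that the row is closed up snugly, without gaps, between the slider and the fixed stop; leave the brushes, tubes, tumbler and tape where they lie.

Things in the scene. Friction and masses are not known exactly. Their poses are not given: they have to be found in the camera images.
- wide_rack: the wider of two separate one-lane pale wooden racks fixed to the table, 278 mm long (along its own y) and 74 mm wide, with a lane 62 mm wide inside. Origin: underside, on the lane's centre line. The lane runs along the rack's y axis; at y = +135 mm is the inner face of the fixed stop (42 mm high), at y = -135 mm the low rear wall. The lane's floor is 8 mm above the table, its side walls are 6 mm thick and reach 17 mm above the table (9 mm above the floor).
- wide_rack_stop (a point): the point on the wider rack's fixed stop, at floor height of the lane, that the row starts from; axes as the rack's
- wide_follower (a joint): the dark wooden slider (follower) of the wider rack, in m: 0 = fully back, away from the stop, leaving 225 mm of clear lane; it grows as the follower slides along the rack's +y towards the stop, up to 0.190. Clear lane = 0.225 minus this value. Friction about 2 N holds it where it is left; no spring.
- wide_follower_face (a point): the middle of the flat face (38 mm high) of the wider rack's follower that presses on the row, 28 mm above the table; axes as the rack's
- wide_follower_grip (a point): a point on the black upright grip of the wider rack's follower, 24 mm (rack x) by 18 mm (rack y), on the lane's centre line 34 mm behind the face. This point is 55 mm above the table; the grip's top is 15 mm higher, and its sides are free from 19 mm above the table up. It slides with the follower, along the rack's y.
- narrow_rack: the narrower of two separate one-lane pale wooden racks fixed to the table, 278 mm long (along its own y) and 58 mm wide, with a lane 46 mm wide inside. Origin: underside, on the lane's centre line. The lane runs along the rack's y axis; at y = +135 mm is the inner face of the fixed stop (42 mm high), at y = -135 mm the low rear wall. The lane's floor is 8 mm above the table, its side walls are 6 mm thick and reach 17 mm above the table (9 mm above the floor).
- narrow_rack_stop (a point): the point on the narrower rack's fixed stop, at floor height of the lane, that the row starts from; axes as the rack's
- narrow_follower (a joint): the dark wooden slider (follower) of the narrower rack, in m: 0 = fully back, away from the stop, leaving 225 mm of clear lane; it grows as the follower slides along the rack's +y towards the stop, up to 0.190. Clear lane = 0.225 minus this value. Friction about 2 N holds it where it is left; no spring.
- narrow_follower_face (a point): the middle of the flat face (38 mm high) of the narrower rack's follower that presses on the row, 28 mm above the table; axes as the rack's
- narrow_follower_grip (a point): a point on the black upright grip of the narrower rack's follower, 24 mm (rack x) by 18 mm (rack y), on the lane's centre line 34 mm behind the face. This point is 55 mm above the table; the grip's top is 15 mm higher, and its sides are free from 19 mm above the table up. It slides with the follower, along the rack's y.
- pot0_center (a point): a closed round aluminium pot with a flush black lid, 56 mm diameter, 56 mm high, 0.13 to 0.23 kg, standing on the table; the point is its centre, 28 mm up, z its axis. May be absent.
- pot1_center (a point): a closed round aluminium pot with a flush black lid, 56 mm diameter, 56 mm high, 0.13 to 0.23 kg, standing on the table; the point is its centre, 28 mm up, z its axis. May be absent.
- pot2_center (a point): a closed round aluminium pot with a flush black lid, 56 mm diameter, 56 mm high, 0.13 to 0.23 kg, standing on the table; the point is its centre, 28 mm up, z its axis. May be absent.
- tin0_center (a point): a closed square aluminium tin with a flush black lid, 40 by 40 mm, 56 mm high, 0.10 to 0.19 kg, standing on the table; the point is its centre, 28 mm up, x and y square to its sides. May be absent.
- tin1_center (a point): a closed square aluminium tin with a flush black lid, 40 by 40 mm, 56 mm high, 0.10 to 0.19 kg, standing on the table; the point is its centre, 28 mm up, x and y square to its sides. May be absent.
- tin2_center (a point): a closed square aluminium tin with a flush black lid, 40 by 40 mm, 56 mm high, 0.10 to 0.19 kg, standing on the table; the point is its centre, 28 mm up, x and y square to its sides. May be absent.
- tumbler: bystander: a glass water tumbler, 64 mm diameter, 70 mm high, standing among the pots and tins; origin at its underside
- tape: bystander: a flat roll of paper tape, 76 mm diameter, 24 mm high, lying among the pots and tins; origin at its underside
- tube_a: bystander: a paint tube, 90 mm long, 24 mm wide, lying towards the far edge; origin at its underside
- tube_b: bystander: a paint tube, 90 mm long, 24 mm wide, lying towards the far edge; origin at its underside
- brush_a: bystander: a round-handled brush 200 mm long, 12 mm thick, lying on the table between the racks and the pots; origin at its underside
- brush_b: bystander: a round-handled brush 200 mm long, 12 mm thick, lying towards the far left; origin at its underside
Not all that is in view belongs to the job. What is shaped like the part that bears pot2_center but turquoise is not meant. What is shaped like the part that bears pot0_center but purple is not meant.

How it is judged:
By the outcome, as a careful person would: the job done as asked, in the order asked, and still so for the second after the job is handed in, with the robot touching nothing.
Of pot0, pot1, pot2, tin0, tin1, tin2 only 4 to 6 are there at a start; the rules pass over those that are not, and their reading is None.
At some moment in a run one of pot0, pot1, pot2, tin0, tin1, tin2 may be knocked a few centimetres aside while the robot is not near it.
It also fails if it takes over 210 s, if anything falls off the work surface, if the arm or the gripper's body presses on something with over 40 N, if the wrist force passes 120 N, or if a joint passes its speed limit or range.

## Working session

There is one attempt and no reset: what is moved stays moved. The work goes in short steps, Python scripts to look and compute and a tool call to move; the robot and the scene stay as the last step left them, time stands still between calls to the robot, and variables do not carry over. Pictures are saved under pics/ and viewed, at most 14 in all, crops included, and the job is handed in when it is done.

Besides the shell and the picture viewer there is one more tool, called by a JSON object that holds its "fn" and its "kwargs", one argument or row to a line. play_rows: Moves the arm, as the interface text tells. Its arguments: {"type":"object","properties":{"series":{"type":"string"},"newtons":{"type":"number"}},"required":["series"]}

```bash
mkdir -p pics; ls; python3 - <<'E'
from workcell import arm
import cv2,numpy as np,pickle
o=arm.observe(); print({k:np.round(v,3).tolist() for k,v in o.items()})
for n in("top","side"):
    s=arm.snapshot(n); cv2.imwrite(f"pics/{n}0.png",s["pixels"][:,:,::-1]); print(n,s.keys(),np.round(s["K"],1).tolist(),np.round(s["pose"],3).tolist())
    pickle.dump(s,open(f"{n}0.pkl","wb"))
E
```

```text
pics
{'t': 0.0, 'qpos': [58.435, 27.376, 1.279, 89.179, -0.66, 63.557, -4.761], 'joint_velocities': [0.051, -0.065, 0.068, 0.034, 0.071, 0.077, 0.006], 'tau': [-0.001, -59.645, 1.607, -28.119, 0.012, 0.009, 0.0], 'eef_pos': [0.289, -0.609, 0.252], 'tcp_rot': [-179.896, 0.006, 25.374], 'wrist_force': [-0.298, -0.288, 0.111], 'moment': [-0.02, 0.021, -0.001], 'grip_force': 0.0, 'gripper_width': 1.002}
top dict_keys(['pixels', 'K', 'pose']) [[475.7, 0.0, 329.0], [0.0, 475.7, 197.1], [0.0, 0.0, 1.0]] [[-0.088, 0.976, -0.199, 0.29], [-0.996, -0.086, 0.016, 0.027], [-0.001, 0.2, 0.98, 1.326], [0.0, 0.0, 0.0, 1.0]]
side dict_keys(['pixels', 'K', 'pose']) [[490.2, 0.0, 336.1], [0.0, 490.2, 208.6], [0.0, 0.0, 1.0]] [[-0.899, 0.325, -0.295, 0.195], [-0.439, -0.67, 0.599, 0.689], [-0.003, 0.668, 0.744, 0.904], [0.0, 0.0, 0.0, 1.0]]
```

View pics/top0.png

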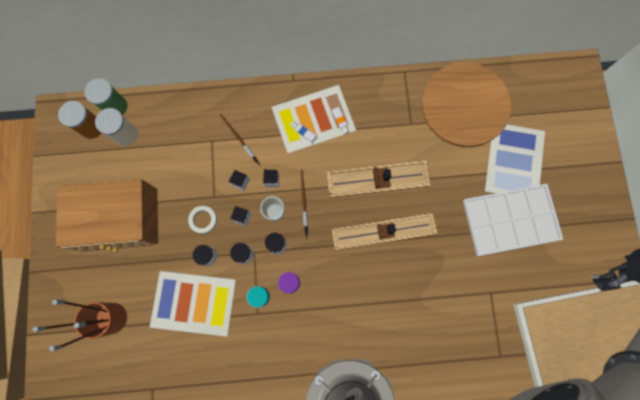

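View pics/side0.png

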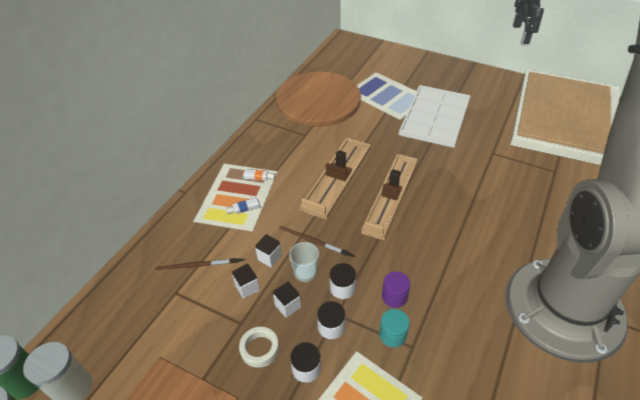

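Top: three black-lidded pots at (204,255), (241,253), (275,243); tins at (238,180), (271,178), (240,215). Turquoise (257,296) and purple (288,282) are decoys. The racks are at about (378,178) and (384,231). I'll enlarge them.

```bash
cat > h.py <<'E'
from workcell import arm
import cv2,numpy as np
def snap(n): return arm.snapshot(n)
def ray(s,uv,z):
    K,P=s["K"],s["pose"]; u,v=uv
    d=P[:3,:3]@np.array([(u-K[0,2])/K[0,0],-(v-K[1,2])/K[1,1],-1.]); c=P[:3,3]
    return c+d*(z-c[2])/d[2]
def proj(s,p):
    q=s["pose"][:3,:3].T@(np.asarray(p)-s["pose"][:3,3]); q=np.array([q[0],-q[1],-q[2]])
    r=s["K"]@q; return r[:2]/r[2]
def blobs(s,roi,thr=60,lo=60,hi=900):
    x0,y0,x1,y1=roi; k=4
    im=cv2.resize(s["pixels"][y0:y1,x0:x1],None,fx=k,fy=k,interpolation=cv2.INTER_CUBIC)
    m=(im.max(2)<thr).astype(np.uint8)
    m=cv2.morphologyEx(m,cv2.MORPH_OPEN,np.ones((9,9)))
    out=[]
    for c in cv2.findContours(m,cv2.RETR_EXTERNAL,cv2.CHAIN_APPROX_NONE)[0]:
        a=cv2.contourArea(c)/k/k
        if lo<a<hi:
            M=cv2.moments(c); cc=(c.reshape(-1,2)+.5)/k-.5+[x0,y0]
            out.append((np.array([M["m10"],M["m01"]])/M["m00"]/k+[x0,y0]-.375,a,cc))
    return out
def lids(s,roi,z=.056,**kw):
    res=[]
    for c,a,cc in blobs(s,roi,**kw):
        w=np.array([ray(s,p,z)[:2] for p in cc],np.float32)
        (x,y),(W,H),A=cv2.minAreaRect(w); ar=cv2.contourArea(w)
        res.append((np.round(c,1),np.round(ray(s,c,z)[:2],4),np.round([x,y,W,H],4),round(A,1),round(ar/(W*H),2)))
    return res
E
python3 - <<'E'
import pickle,cv2,numpy as np
from h import *
t=pickle.load(open("top0.pkl","rb"));s=pickle.load(open("side0.pkl","rb"))
print("top");[print(*r) for r in lids(t,(180,150,320,310))]
print("side");[print(*r) for r in lids(s,(220,220,420,390))]
a=cv2.resize(t["pixels"][155:255,320:445],None,fx=6,fy=6,interpolation=cv2.INTER_CUBIC)
cv2.imwrite("pics/rackcrop.png",a[:,:,::-1])
b=cv2.resize(s["pixels"][130:245,290:430],None,fx=5,fy=5,interpolation=cv2.INTER_CUBIC)
cv2.imwrite("pics/rackcrops.png",b[:,:,::-1])
E
```

```text
top
[202.4 254.3] [0.4237 0.3554] [0.4237 0.3557 0.0495 0.0491] 59.0 0.79
[239.9 252.3] [0.4203 0.2556] [0.4205 0.2555 0.0502 0.0484] 84.9 0.78
[274.5 242. ] [0.4395 0.1623] [0.4394 0.1626 0.0497 0.0482] 84.9 0.79
[239.1 214.2] [0.5233 0.2527] [0.5232 0.2524 0.0369 0.0343] 66.4 0.9
[237.5 178.2] [0.6239 0.2521] [0.6239 0.2523 0.0357 0.0337] 61.4 0.91
[270.3 176.2] [0.6216 0.162 ] [0.6218 0.1618 0.0353 0.034 ] 84.9 0.96
side
[304.9 356.7] [0.423  0.3586] [0.4233 0.3582 0.0513 0.0543] 27.4 0.79
[330.8 314. ] [0.4194 0.2593] [0.4195 0.259  0.0507 0.055 ] 27.4 0.79
[285.8 293. ] [0.5221 0.2562] [0.5223 0.2559 0.0378 0.0401] 66.3 0.93
[243.9 274.5] [0.6228 0.2555] [0.6229 0.2553 0.0361 0.04  ] 59.3 0.93
[342.4 274.6] [0.4388 0.1663] [0.4392 0.1657 0.051  0.0553] 25.9 0.79
[267.2 244.3] [0.6205 0.1665] [0.6207 0.1663 0.0381 0.0383] 83.1 0.92
```

View pics/rackcrop.png

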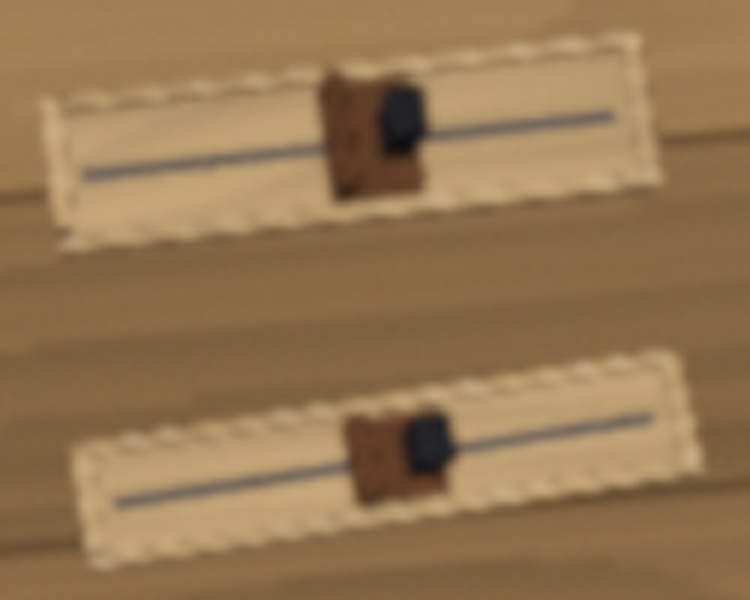

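View pics/rackcrops.png

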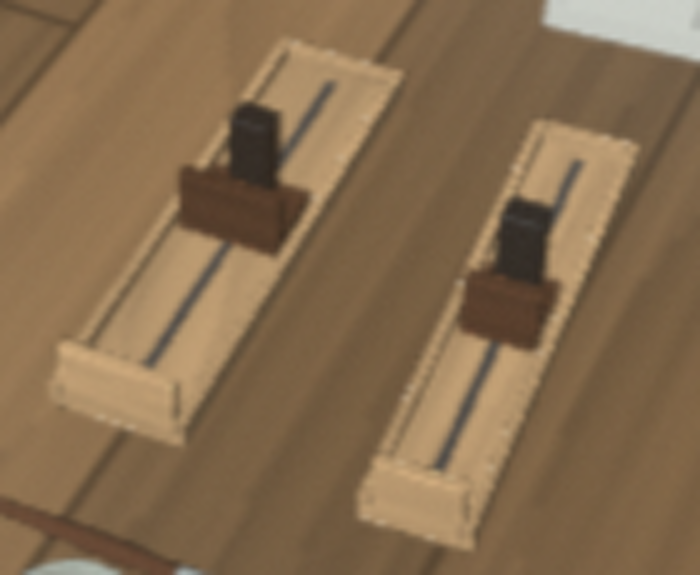

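The rack crops show the stops at the +y (left) end. The upper rack is the wide one (~25 px against ~20 px), and both followers stand mid-lane. Next I measure the axes from the corners and the slot.

```bash
python3 - <<'E'
import pickle
from h import *
t=pickle.load(open("top0.pkl","rb"));s=pickle.load(open("side0.pkl","rb"))
T=lambda p:(320+(p[0]+.5)/6-.5,155+(p[1]+.5)/6-.5); S=lambda p:(290+(p[0]+.5)/5-.5,130+(p[1]+.5)/5-.5)
for n,im,f,L,R,slot in [("wideT",t,T,[(42,100),(65,248)],[(636,36),(660,185)],[(85,175),(612,116)]),
 ("narrT",t,T,[(74,448),(93,567)],[(678,352),(700,468)],[(117,503),(650,417)]),
 ("wideS",s,S,[(60,345),(182,385)],[(285,40),(402,72)],[(151,361),(330,86)]),
 ("narrS",s,S,[(375,460),(470,485)],[(540,122),(637,147)],[(440,465),(578,163)])]:
    l=[ray(im,f(p),.042)[:2] for p in L]; r=[ray(im,f(p),.017)[:2] for p in R]; q=[ray(im,f(p),.008)[:2] for p in slot]
    L0,R0=np.mean(l,0),np.mean(r,0); d=L0-R0; e=q[0]-q[1]
    print(n,"stopmid",L0.round(4),"rear",R0.round(4),"len",np.linalg.norm(d).round(4),"wid",np.linalg.norm(l[0]-l[1]).round(4),np.linalg.norm(r[0]-r[1]).round(4),"ctr",((L0+R0)/2).round(4),"yaw",np.degrees(np.arctan2(-d[0],d[1])).round(2),"slotyaw",np.degrees(np.arctan2(-e[0],e[1])).round(2),"slot",q[0].round(4),q[1].round(4), "slotctr",np.mean(q,0).round(4))
# grips: black tops at z=.070
for n,im,f,pts in [("T",t,T,[(403,116),(428,440)]),("S",s,S,[(255,110),(527,206)])]:
    for p in pts: print(n,"grip",ray(im,f(p),.070).round(4))
for n,im,roi in [("T",t,(370,160,410,245)),("S",s,(325,145,405,205))]:
    for r in lids(im,roi,z=.07,lo=15): print(n,*r)
E
```

```text
wideT stopmid [0.5901 0.0041] rear [ 0.6018 -0.2791] len 0.2834 wid 0.071 0.0731 ctr [ 0.5959 -0.1375] yaw 2.37 slotyaw 1.49 slot [ 0.596  -0.0114] [ 0.6026 -0.2638] slotctr [ 0.5993 -0.1376]
narrT stopmid [0.435  0.0041] rear [ 0.4582 -0.2795] len 0.2846 wid 0.0545 0.0547 ctr [ 0.4466 -0.1377] yaw 4.67 slotyaw 4.13 slot [ 0.4394 -0.0121] [ 0.4575 -0.2631] slotctr [ 0.4485 -0.1376]
wideS stopmid [0.5933 0.0016] rear [ 0.6023 -0.2783] len 0.2801 wid 0.0646 0.0697 ctr [ 0.5978 -0.1383] yaw 1.84 slotyaw 1.47 slot [ 0.5966 -0.0344] [ 0.6024 -0.2617] slotctr [ 0.5995 -0.1481]
narrS stopmid [0.4374 0.0006] rear [ 0.4572 -0.2767] len 0.278 wid 0.0454 0.054 ctr [ 0.4473 -0.1381] yaw 4.1 slotyaw 3.94 slot [ 0.4411 -0.0346] [ 0.4568 -0.2627] slotctr [ 0.449  -0.1487]
T grip [ 0.5962 -0.1557  0.07  ]
T grip [ 0.4481 -0.1501  0.07  ]
S grip [ 0.601  -0.1623  0.07  ]
S grip [ 0.4503 -0.1568  0.07  ]
T [390.6 228.9] [ 0.4455 -0.149 ] [ 0.4453 -0.1493  0.0194  0.0248] 84.9 0.84
T [386.2 175. ] [ 0.5933 -0.1539] [ 0.5933 -0.1543  0.019   0.0317] 83.7 0.82
S [394.3 178.7] [ 0.4418 -0.1303] [ 0.4432 -0.1323  0.0207  0.0506] 15.2 0.75
S [340.4 160.6] [ 0.5869 -0.1316] [ 0.5867 -0.1313  0.0213  0.0415] 26.0 0.86
```

{"fn": "play_rows", "kwargs": {
  "series": "0 19 -11 0 4.8; 0 19 -11 0 4.8; 0 19 -11 0 4.8; 0 19 -11 0 4.8; 0 19 -11 0 4.8; 0 19 -11 0 4.8; 0 19 -11 0 4.8; 0 19 -11 0 4.8; 0 19 -11 0 4.8; 0 19 -11 0 4.8; 0 19 -11 0 4.8; 0 19 -11 4 4.8; 0 19 -11 4 4.8; 0 19 -11 4 4.8; 0 19 -11 4 4.8; 0 19 -11 4 4.8",
  "newtons": 30
}}

```text
t: 2.1
eef_pos: [0.6018, -0.1587, 0.1556]
tcp_rot: [179.9, -0.2, 1.3]
wrist_force: [-0.5, 0.4, 0.6]
gripper_width: 0.501
grip_force: 0.0
```

{"fn": "play_rows", "kwargs": {
  "series": "0 0 0 1.6 0; 0 0 0 3.2 0; 0 0 0 3.2 0; 0 0 0 3.2 0; -1 0 0 3.2 0; -1 0 0 3.2 0; -1 0 0 3.2 0; -1 0 0 3.2 0; -1 0 0 3.2 0; -1 0 0 3.2 0; -1 0 0 3.2 0",
  "newtons": 30
}}

```text
t: 3.48
eef_pos: [0.602, -0.1584, 0.0755]
tcp_rot: [179.9, -0.2, 1.4]
wrist_force: [-1.0, 0.0, 6.3]
gripper_width: 0.205
grip_force: 32.6
```

{"fn": "play_rows", "kwargs": {
  "series": "-1 0 0.8 0 0; -1 0 1.8 0 0; -1 0 2.8 0 0; -1 0 3.6 0 0; -1 0 3.9 0 0; -1 0 4 0 0; -1 0 4 0 0; -1 0 4 0 0"
}}

```text
t: 4.47
eef_pos: [0.6047, -0.2581, 0.0754]
tcp_rot: [179.9, -0.2, 1.4]
wrist_force: [-0.8, 0.3, 6.8]
gripper_width: 0.199
grip_force: 32.6
```

{"fn": "play_rows", "kwargs": {
  "series": "-1 0 0.05 0 0; -1 0 0.1 0 0; -1 0 0.15 0 0; -1 0 0.2 0 0; -1 0 0.2 0 0; -1 0 0.2 0 0"
}}

```text
t: 5.22
eef_pos: [0.6048, -0.2623, 0.0754]
tcp_rot: [180.0, -0.2, 1.4]
wrist_force: [-0.5, 1.6, 6.8]
gripper_width: 0.202
grip_force: 32.7
```

{"fn": "play_rows", "kwargs": {
  "series": "-1 0 0.1 0 0; -1 0 0.2 0 0; -1 0 0.2 0 0; -1 0 0.2 0 0"
}}

```text
t: 5.72
eef_pos: [0.6049, -0.2627, 0.0753]
tcp_rot: [-179.7, -0.1, 1.6]
wrist_force: [-2.3, 10.9, 12.3]
gripper_width: 0.202
grip_force: 33.3
```

{"fn": "play_rows", "kwargs": {
  "series": "-1 0 -0.2 0 0; -1 0 -0.2 0 0; 0 0 -0.2 0 0; 0 0 -0.2 0 0; 0 0 -0.2 -1 0; 0 0 -0.2 -2.6 0; 0 -3 -2.5 -2.6 -0.5; 0 -5 -4 -2.6 -0.5; 0 -6.1 -4.7 -2.6 -0.5; 0 -6.1 -4.7 -2.6 -0.5; 0 -6.1 -4.7 -2.6 -0.5; 0 -6.1 -4.7 -2.6 -0.5"
}}

```text
t: 7.22
eef_pos: [0.4496, -0.1549, 0.1386]
tcp_rot: [180.0, -0.1, 3.8]
wrist_force: [0.1, -0.2, -0.4]
gripper_width: 0.499
grip_force: 0.0
```

{"fn": "play_rows", "kwargs": {
  "series": "0 0 0 1.5 0; 0 0 0 2.5 0; 0 0 0 2.5 0; 0 0 0 2.5 0; -1 0 0 2.5 0; -1 0 0 2.5 0; -1 0 0 2.5 0; -1 0 0 2.5 0; -1 0 0 2.5 0; -1 0 0 2.5 0; -1 0 0 2.5 0"
}}

```text
t: 8.6
eef_pos: [0.4488, -0.1544, 0.0768]
tcp_rot: [180.0, -0.1, 3.9]
wrist_force: [-1.4, -0.8, 5.6]
gripper_width: 0.201
grip_force: 32.7
```

{"fn": "play_rows", "kwargs": {
  "series": "-1 0 0.8 0 0; -1 0 1.8 0 0; -1 0 2.8 0 0; -1 0 3.6 0 0; -1 0 4 0 0; -1 0 4.2 0 0; -1 0 4.2 0 0; -1 0 4.2 0 0"
}}

```text
t: 9.6
eef_pos: [0.4563, -0.2595, 0.0769]
tcp_rot: [179.9, -0.2, 3.9]
wrist_force: [0.8, -1.4, 5.8]
gripper_width: 0.204
grip_force: 32.5
```

{"fn": "play_rows", "kwargs": {
  "series": "-1 0 0.05 0 0; -1 0 0.1 0 0; -1 0 0.15 0 0; -1 0 0.2 0 0; -1 0 0.25 0 0; -1 0 0.3 0 0; -1 0 0.3 0 0"
}}

```text
t: 10.48
eef_pos: [0.4566, -0.2626, 0.0767]
tcp_rot: [-179.8, -0.0, 4.0]
wrist_force: [-1.2, 11.4, 13.1]
gripper_width: 0.202
grip_force: 33.4
```

{"fn": "play_rows", "kwargs": {
  "series": "-1 0 -0.2 0 0; -1 0 -0.2 0 0; 0 0 -0.2 0 0; 0 0 -0.2 0 0; 0 0 -0.2 -1 0; 0 0 -0.2 -3 0; 0 0 -0.2 -4 0; 0 0 -0.2 -4 0; 0 0 -0.2 -4 0"
}}

```text
t: 11.6
eef_pos: [0.4544, -0.2611, 0.1748]
tcp_rot: [-180.0, 0.1, 3.9]
wrist_force: [-0.6, 0.8, -0.6]
gripper_width: 0.502
grip_force: 0.0
```

```bash
cat > look.py <<'E'
from h import *
def scan(tag):
    for n,roi in(("top",(180,150,320,310)),("side",(215,215,420,390))):
        s=snap(n); cv2.imwrite(f"pics/{n}_{tag}.png",s["pixels"][:,:,::-1]); print(n)
        for r in lids(s,roi): print(*r)
    o=arm.observe(); print(round(o["t"],2),np.round(o["qpos"],1),np.round(o["eef_pos"],4),np.round(o["tcp_rot"],1))
    return s
E
python3 - <<'E'
from look import *
scan("a"); t=snap("top")
for n,p,z in [("tumb",(272,208),.07),("tape",(202,220),.024),("turq",(257,296),.056),("purp",(288,282),.056),("brushA1",(303,170),.006),("brushA2",(306,236),.006)]: print(n,ray(t,p,z).round(3))
E
```

```text
top
[202.4 254.4] [0.4237 0.3555] [0.4236 0.3556 0.0492 0.0491] 60.6 0.79
[239.9 252.3] [0.4204 0.2557] [0.4202 0.2555 0.0494 0.0484] 41.1 0.78
[274.5 242. ] [0.4396 0.1622] [0.4394 0.1622 0.0488 0.0484] 86.0 0.8
[239.1 214.1] [0.5234 0.2526] [0.5234 0.2524 0.0364 0.034 ] 67.1 0.9
[237.5 178.2] [0.6239 0.2521] [0.6241 0.2524 0.0354 0.0335] 61.6 0.91
[270.2 176.1] [0.6217 0.1621] [0.6218 0.1618 0.0352 0.034 ] 84.9 0.95
side
[304.9 356.7] [0.4229 0.3586] [0.4233 0.3582 0.0513 0.0543] 27.4 0.79
[330.8 314. ] [0.4194 0.2593] [0.4195 0.259  0.0506 0.055 ] 27.4 0.79
[285.8 293. ] [0.5221 0.2562] [0.5222 0.2558 0.0377 0.0399] 65.8 0.93
[243.9 274.5] [0.6228 0.2555] [0.6229 0.2553 0.0361 0.04  ] 59.3 0.93
[342.5 274.6] [0.4387 0.1663] [0.4389 0.1656 0.0504 0.0553] 25.9 0.8
[267.3 244.3] [0.6203 0.1665] [0.6206 0.1665 0.0378 0.0385] 84.2 0.91
11.7 [ 28.2  18.9  -6.2 113.7   2.7  47.7 -65.7] [ 0.4543 -0.2609  0.1744] [-1.799e+02  1.000e-01  3.900e+00]
tumb [0.53  0.161 0.07 ]
tape [0.522 0.362 0.024]
turq [0.303 0.217 0.056]
purp [0.331 0.134 0.056]
brushA1 [0.645 0.073 0.006]
brushA2 [0.454 0.079 0.006]
```

Both followers are fully back, and all six parts are present: pots (204,255), (241,253), (275,243) and tins (238,180), (271,178), (240,215). I exclude turquoise (257,296) and purple (288,282) by colour. One enlarged crop to confirm while I approach.

```bash
python3 -c "
import cv2
a=cv2.imread('pics/top_a.png');cv2.imwrite('pics/crop_a.png',cv2.resize(a[155:315,175:330],None,fx=3.7,fy=3.7,interpolation=cv2.INTER_CUBIC))"
```

```text
(no output)
```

View pics/crop_a.png

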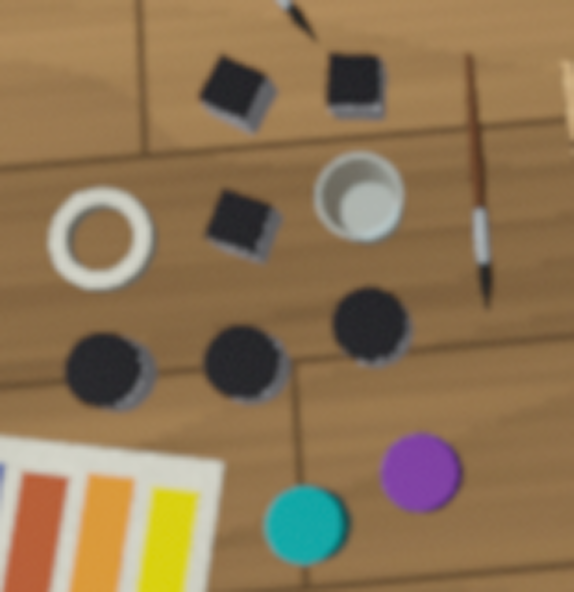

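{"fn": "play_rows", "kwargs": {
  "series": "0.9 0.5 -17 0 -17.2; 0.9 0.5 -17 0 -17.2; 0.9 0.5 -17 0 -17.2; 0.9 0.5 -17 0 -17.2; 0.9 0.5 -17 0 -17.2; 0.9 0.5 -17 0 -17.2; 0.9 0.5 -17 0 -17.2; 0.9 0.5 -17 0 -17.2; 0.9 0.5 -17 0 -17.2; 0.9 0.5 -17 0 -17.2; 0.9 0.5 -17 0 -17.2; 0.9 0.5 -17 0 -17.2; 0.9 0.5 -17 0 -17.2"
}}

```text
t: 13.38
eef_pos: [0.4391, 0.1634, 0.1759]
tcp_rot: [180.0, 0.0, 89.8]
wrist_force: [0.6, -0.7, 0.4]
gripper_width: 0.952
grip_force: 0.0
```

The crop confirms three black-lidded pots, three black square tins, and the purple and turquoise decoys apart from them. Descending on the pot nearest the racks.

{"fn": "play_rows", "kwargs": {
  "series": "0.65 0 -0.1 1 0; 0.65 0 -0.1 2 0; 0.65 0 -0.1 3.5 0; 0.65 0 -0.1 4.8 0; 0.65 0 -0.1 5.4 0; 0.65 0 -0.1 5.4 0; 0.65 0 -0.1 5.4 0; -1 0 -0.1 5.4 0; -1 0 -0.1 5.4 0; -1 0 -0.1 5.4 0; -1 0 -0.1 5.4 0; -1 0 -0.1 5.4 0; -1 0 -0.1 5.4 0; -1 0 -0.1 5.4 0",
  "newtons": 40
}}

```text
t: 15.12
eef_pos: [0.4378, 0.164, 0.0422]
tcp_rot: [179.8, -0.0, 89.8]
wrist_force: [-0.3, -0.7, 6.4]
gripper_width: 0.645
grip_force: 41.2
```

{"fn": "play_rows", "kwargs": {
  "series": "-1 0 0 -1 0; -1 0 0 -3 0; -1 0 0 -5 0; -1 -1 1 -5.2 0; -1 -3 3 -5.2 -0.3; -1 -5 4.5 -5.2 -0.3; -1 -7 6 -5.2 -0.3; -1 -7.93 6.37 -5.2 -0.3; -1 -7.93 6.37 -5.2 -0.3; -1 -7.93 6.37 -5.2 -0.3; -1 -7.93 6.37 -5.2 -0.3; -1 -7.93 6.37 -5.2 -0.3"
}}

```text
t: 16.62
eef_pos: [0.595, -0.0339, 0.1711]
tcp_rot: [180.0, -0.0, 91.5]
wrist_force: [-0.7, -0.5, -2.0]
gripper_width: 0.647
grip_force: 43.8
```

{"fn": "play_rows", "kwargs": {
  "series": "-1 0 0.05 1 0; -1 0 0.05 2.5 0; -1 0 0.05 3.8 0; -1 0 0.05 3.8 0; -1 0 0.05 3.8 0"
}}

```text
t: 17.25
eef_pos: [0.5974, -0.0345, 0.077]
tcp_rot: [179.9, -0.0, 91.4]
wrist_force: [-0.5, 0.7, -1.4]
gripper_width: 0.643
grip_force: 43.6
```

```bash
python3 - <<'E'
from look import *
for n,(x,y,w,h) in (("top",(320,150,130,100)),("side",(290,125,140,120))):
    s=snap(n); cv2.imwrite(f"pics/p1_{n}.png",cv2.resize(s["pixels"][y:y+h,x:x+w],None,fx=4.8,fy=4.8,interpolation=cv2.INTER_CUBIC)[:,:,::-1])
a=cv2.imread("pics/p1_top.png");b=cv2.imread("pics/p1_side.png")
h=400;cv2.imwrite("pics/p1.png",np.hstack([cv2.resize(a,(400,308))[:300],cv2.resize(b,(350,300))]))
E
```

```text
(no output)
```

View pics/p1.png

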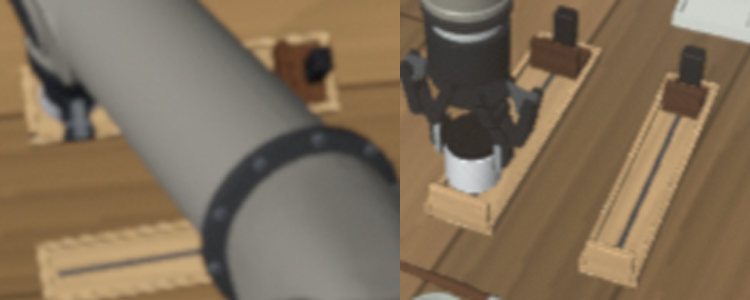

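The side view shows the pot at about (472,165) centred above the lane just inside the stop; top is covered by the arm. Lowering.

{"fn": "play_rows", "kwargs": {
  "series": "-1 0 -0.03 0.5 0; -1 0 -0.03 0.9 0; -1 0 -0.03 1 0; -1 0 -0.03 1.06 0; -1 0 -0.03 1.06 0"
}}

```text
t: 17.98
eef_pos: [0.5949, -0.0352, 0.0504]
tcp_rot: [-179.9, 0.1, 91.4]
wrist_force: [-7.8, -1.5, 13.5]
gripper_width: 0.649
grip_force: 45.2
```

{"fn": "play_rows", "kwargs": {
  "series": "0 0 0 0 0; 0.7 0 0 0 0; 0.7 0 0 0 0; 0.7 0 0 0 0; 0.7 0 0 -1 0; 0.7 0 0 -3 0; 0.7 0 0 -5 0; 0.7 2 -2 -5 0; 0.7 4 -4 -5 0; 0.7 6 -6 -5 0; 0.7 8 -7 -5 0; 0.7 11.7 -7 -5 0; 0.7 11.7 -7 -5 0; 0.7 11.7 -7 -5 0; 0.7 11.7 -7 -5 0; 0.7 11.7 -7 -5 0"
}}

```text
t: 19.98
eef_pos: [0.4142, 0.2515, 0.174]
tcp_rot: [-180.0, 0.1, 91.2]
wrist_force: [-0.6, 0.1, -0.4]
gripper_width: 0.852
grip_force: 0.0
```

```bash
python3 - <<'E'
from look import *
for n,roi in (("top",(320,150,450,260)),("side",(290,125,430,245))):
    s=snap(n)
    for r in lids(s,roi,z=.064): print(n,*r)
    if n=="top": cv2.imwrite("pics/p2.png",cv2.resize(s["pixels"][150:250,320:445],None,fx=6,fy=6,interpolation=cv2.INTER_CUBIC)[:,:,::-1])
scan("b")
E
```

```text
top [429.1 222.6] [ 0.4541 -0.2545] [ 0.4537 -0.2548  0.0237  0.025 ] 84.9 0.82
top [343.  179.3] [ 0.5932 -0.0361] [ 0.5934 -0.036   0.0457  0.0484] 84.8 0.81
top [422.6 170.8] [ 0.5977 -0.2553] [ 0.5972 -0.2557  0.023   0.0304] 84.9 0.8
side [336.2 237.9] [0.4901 0.0907] [0.4992 0.0822 0.1025 0.0586] 25.9 0.41
side [406.1 152.9] [ 0.4509 -0.237 ] [ 0.4507 -0.2369  0.0204  0.0381] 20.3 0.87
top
[301.7 289.8] [0.308  0.0993] [0.3046 0.1038 0.0379 0.1286] 33.5 0.53
[237.2 215.4] [0.5204 0.2581] [0.5172 0.2588 0.0422 0.0588] 46.0 0.57
[237.5 178.2] [0.6239 0.2521] [0.624  0.2523 0.0354 0.034 ] 60.7 0.91
[270.3 176.2] [0.6216 0.162 ] [0.6218 0.1618 0.0353 0.034 ] 84.9 0.96
side
[304.9 356.7] [0.4229 0.3586] [0.4232 0.3581 0.051  0.0543] 27.4 0.79
[330.8 314. ] [0.4194 0.2593] [0.4195 0.259  0.0508 0.0548] 25.9 0.8
[285.8 293. ] [0.5221 0.2562] [0.5223 0.2558 0.0377 0.0401] 66.0 0.93
[243.9 274.5] [0.6227 0.2555] [0.623  0.2554 0.0358 0.04  ] 59.3 0.93
[267.3 244.3] [0.6204 0.1665] [0.6208 0.1663 0.0382 0.0382] 82.9 0.92
20.18 [ -6.4  19.4 -38.1 117.   15.9  48.6 -52.3] [0.4142 0.2523 0.1743] [180.    0.   91.3]
```

View pics/p2.png

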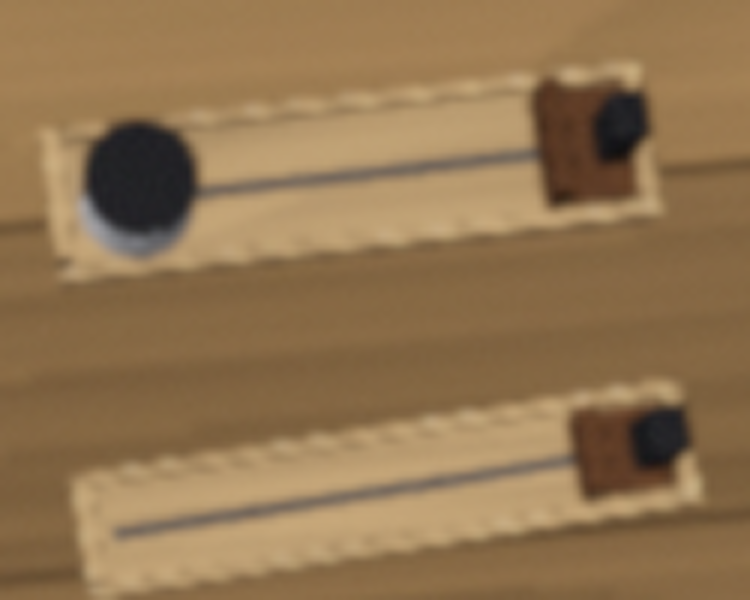

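The pot stands upright in the lane by the stop, at about (140,180) in the crop, slightly off my slot line, so I shift the lane centre −2 mm in x. Next pot.

{"fn": "play_rows", "kwargs": {
  "series": "0.7 0.22 0.23 0 0.2; 0.7 0.22 0.23 1.5 0.2; 0.7 0.22 0.23 3.5 0.2; 0.7 0.22 0.23 4.8 0.2; 0.7 0.22 0.23 5.3 0.2; 0.7 0.22 0.23 5.3 0.2; 0.7 0.22 0.23 5.3 0.2; -1 0.22 0.23 5.3 0.2; -1 0.22 0.23 5.3 0.2; -1 0.22 0.23 5.3 0.2; -1 0.22 0.23 5.3 0.2; -1 0.22 0.23 5.3 0.2; -1 0.22 0.23 5.3 0.2; -1 0.22 0.23 5.3 0.2"
}}

```text
t: 21.92
eef_pos: [0.4204, 0.2593, 0.0432]
tcp_rot: [179.9, -0.1, 90.3]
wrist_force: [0.2, -1.6, 6.0]
gripper_width: 0.645
grip_force: 41.2
```

{"fn": "play_rows", "kwargs": {
  "series": "-1 0 0 -1 0; -1 0 0 -3 0; -1 0 0 -5 0; -1 -1 1 -5.2 0; -1 -3 2 -5.2 -0.2; -1 -5 3 -5.2 -0.2; -1 -7 4 -5.2 -0.2; -1 -9 5 -5.2 -0.2; -1 -11 6 -5.2 -0.2; -1 -13 6.95 -5.2 -0.2; -1 -14.2 6.95 -5.2 -0.2; -1 -14.2 6.95 -5.2 -0.2; -1 -14.2 6.95 -5.2 -0.2; -1 -14.2 6.95 -5.2 -0.2; -1 -14.2 6.95 -3 -0.2; -1 -14.2 6.95 -1.8 -0.2; -1 -14.2 6.95 -1.8 -0.2; -1 -14.2 6.95 -1.8 -0.2"
}}

```text
t: 24.18
eef_pos: [0.5966, -0.0942, 0.0882]
tcp_rot: [179.9, -0.0, 91.4]
wrist_force: [0.7, 0.3, -0.5]
gripper_width: 0.647
grip_force: 43.1
```

{"fn": "play_rows", "kwargs": {
  "series": "-1 0 -0.03 0.6 0; -1 0 -0.03 1.1 0; -1 0 -0.03 1.4 0; -1 0 -0.03 1.48 0; -1 0 -0.03 1.48 0"
}}

```text
t: 24.8
eef_pos: [0.5948, -0.0951, 0.051]
tcp_rot: [-180.0, 0.1, 91.4]
wrist_force: [-5.0, -0.6, 13.7]
gripper_width: 0.639
grip_force: 44.8
```

{"fn": "play_rows", "kwargs": {
  "series": "0 0 0 0 0; 0.6 0 0 0 0; 0.6 0 0 0 0; 0.6 0 0 -1 0; 0.6 0 0 -3 0; 0.7 0 0 -5 0; 0.7 2 -1 -5 0; 0.7 4 -2 -5 0; 0.7 6 -3 -5 0; 0.7 8 -4 -5 0.2; 0.7 10 -5 -5 0.2; 0.7 12 -6 -5 0.2; 0.7 14 -6.45 -5 0.2; 0.7 16 -6.45 -5 0.2; 0.7 18.25 -6.45 -5 0.2; 0.7 18.25 -6.45 -5 0.2; 0.7 18.25 -6.45 -5 0.2; 0.7 18.25 -6.45 -5 0.2; 0.7 18.25 -6.45 -5 0.2"
}}

```text
t: 27.18
eef_pos: [0.4232, 0.3559, 0.1748]
tcp_rot: [180.0, 0.0, 90.3]
wrist_force: [0.1, -0.1, -0.5]
gripper_width: 0.852
grip_force: 0.0
```

```bash
cat >> look.py <<'E'
def racks():
    for n,roi in (("top",(320,150,450,260)),("side",(290,125,430,245))):
        s=snap(n)
        for r in lids(s,roi,z=.064): print("rack",n,*r)
E
python3 - <<'E'
from look import *
racks(); scan("c")
E
```

```text
rack top [429.1 222.6] [ 0.4541 -0.2544] [ 0.4537 -0.2546  0.0243  0.025 ] 84.9 0.81
rack top [343.  179.3] [ 0.5933 -0.0361] [ 0.5934 -0.036   0.0457  0.0484] 84.8 0.81
rack top [365.2 177.3] [ 0.5935 -0.097 ] [ 0.5936 -0.0974  0.0465  0.0485] 84.9 0.79
rack top [422.6 170.8] [ 0.5977 -0.2553] [ 0.5972 -0.2557  0.023   0.0304] 84.9 0.8
rack side [406.  152.9] [ 0.4509 -0.237 ] [ 0.4508 -0.2371  0.0204  0.0384] 20.3 0.86
top
[248.4 271. ] [0.369  0.2358] [0.3589 0.2362 0.0925 0.1912] 37.2 0.25
[239.1 214.2] [0.5233 0.2527] [0.5231 0.2524 0.0371 0.0343] 66.5 0.9
[237.5 178.2] [0.6239 0.2521] [0.6239 0.2523 0.0357 0.0339] 61.6 0.91
[270.3 176.1] [0.6216 0.1619] [0.6217 0.1616 0.0358 0.034 ] 84.9 0.95
side
[304.9 356.6] [0.423  0.3586] [0.4234 0.3582 0.0513 0.0543] 27.4 0.79
[243.9 274.5] [0.6228 0.2554] [0.623  0.2551 0.0363 0.0403] 59.3 0.93
[292.5 266.7] [0.5416 0.1944] [0.5409 0.1971 0.0284 0.0307] 30.0 0.63
[307.8 227.1] [0.5639 0.0848] [0.5591 0.0876 0.0925 0.0835] 25.9 0.69
27.38 [-16.2  25.9 -38.5 108.2  20.   52.7 -64. ] [0.4229 0.3568 0.1749] [180.    0.   90.3]
```

Third pot, directly below.

{"fn": "play_rows", "kwargs": {
  "series": "0.7 0 0 1.5 0; 0.7 0 0 3.5 0; 0.7 0 0 4.8 0; 0.7 0 0 5.3 0; 0.7 0 0 5.3 0; 0.7 0 0 5.3 0; -1 0 0 5.3 0; -1 0 0 5.3 0; -1 0 0 5.3 0; -1 0 0 5.3 0; -1 0 0 5.3 0; -1 0 0 5.3 0; -1 0 0 5.3 0"
}}

```text
t: 29.0
eef_pos: [0.4234, 0.3578, 0.0439]
tcp_rot: [179.9, -0.1, 90.4]
wrist_force: [-0.0, -1.1, 5.8]
gripper_width: 0.647
grip_force: 41.5
```

{"fn": "play_rows", "kwargs": {
  "series": "-1 0 0 -1 0; -1 0 0 -3 0; -1 0 0 -5 0; -1 -2 1 -5.2 0; -1 -4 2 -5.2 -0.2; -1 -6 3 -5.2 -0.2; -1 -8 4 -5.2 -0.2; -1 -10 5 -5.2 -0.2; -1 -12 6 -5.2 -0.2; -1 -14 6.74 -5.2 -0.2; -1 -16 6.74 -5.2 -0.2; -1 -18 6.74 -5.2 -0.2; -1 -20 6.74 -5.2 -0.2; -1 -20.6 6.74 -5.2 -0.2; -1 -20.6 6.74 -5.2 -0.2; -1 -20.6 6.74 -5.2 -0.2; -1 -20.6 6.74 -3 -0.2; -1 -20.6 6.74 -1.8 -0.2; -1 -20.6 6.74 -1.8 -0.2; -1 -20.6 6.74 -1.8 -0.2"
}}

```text
t: 31.5
eef_pos: [0.5957, -0.1553, 0.0888]
tcp_rot: [179.9, -0.0, 91.5]
wrist_force: [0.4, -0.2, -0.9]
gripper_width: 0.648
grip_force: 43.1
```

{"fn": "play_rows", "kwargs": {
  "series": "-1 0 0 0.6 0; -1 0 0 1.1 0; -1 0 0 1.4 0; -1 0 0 1.48 0; -1 0 0 1.48 0"
}}

```text
t: 32.12
eef_pos: [0.5976, -0.1566, 0.0515]
tcp_rot: [179.6, 0.0, 91.4]
wrist_force: [5.5, -0.8, 3.7]
gripper_width: 0.646
grip_force: 52.0
```

{"fn": "play_rows", "kwargs": {
  "series": "0 0 0 0 0; 0.6 0 0 0 0; 0.6 0 0 0 0; 0.6 0 0 -1 0; 0.6 0 0 -3 0; 0.5 0 0 -5 0; 0.5 2 0.5 -5 0; 0.5 4 1 -5 1.4; 0.5 6 1.3 -5 1.4; 0.5 8 1.3 -5 1.4; 0.5 10 1.3 -5 1.4; 0.5 12 1.3 -5 1.4; 0.5 12.8 1.3 -5 1.4; 0.5 12.8 1.3 -5 1.4; 0.5 12.8 1.3 -5 1.4; 0.5 12.8 1.3 -5 1.4"
}}

```text
t: 34.12
eef_pos: [0.6197, 0.1614, 0.175]
tcp_rot: [-180.0, 0.1, 84.2]
wrist_force: [0.0, 0.2, -0.0]
gripper_width: 0.743
grip_force: 0.0
```

```bash
python3 - <<'E'
from look import *
racks(); scan("d")
for n,(x,y,w,h) in (("top",(320,150,130,100)),("side",(290,125,140,120))):
    s=cv2.imread(f"pics/{n}_d.png"); cv2.imwrite(f"pics/q_{n}.png",cv2.resize(s[y:y+h,x:x+w],(390,300) if n=="top" else (350,300),interpolation=cv2.INTER_CUBIC))
cv2.imwrite("pics/q.png",np.hstack([cv2.imread("pics/q_top.png"),cv2.imread("pics/q_side.png")]))
E
```

```text
rack top [429.1 222.6] [ 0.4541 -0.2545] [ 0.4537 -0.2548  0.0237  0.025 ] 84.9 0.82
rack top [351.6 187.1] [ 0.5695 -0.0572] [ 0.5624 -0.0353  0.1087  0.1826] 16.5 0.28
rack top [386.9 174.8] [ 0.5951 -0.1567] [ 0.5954 -0.157   0.0471  0.0486] 83.8 0.78
rack top [422.6 170.8] [ 0.5978 -0.2553] [ 0.5972 -0.2556  0.023   0.0304] 84.9 0.79
rack side [330.4 172.6] [ 0.5929 -0.0874] [ 0.593  -0.0926  0.0528  0.1771] 0.9 0.71
rack side [406. 153.] [ 0.4508 -0.2366] [ 0.4506 -0.2367  0.0192  0.0357] 20.3 0.86
rack side [355.7 136.9] [ 0.5931 -0.2385] [ 0.5929 -0.2384  0.0194  0.04  ] 24.8 0.92
top
[316.3 227.3] [0.4693 0.0475] [0.4759 0.0495 0.0215 0.0754] 85.2 0.6
[239.1 214.2] [0.5234 0.2527] [0.5232 0.2524 0.0369 0.0343] 66.4 0.9
[237.5 178.2] [0.6239 0.2521] [0.6239 0.2523 0.0357 0.0337] 61.4 0.91
side
[285.8 293. ] [0.5221 0.2564] [0.5223 0.2559 0.0374 0.0396] 65.4 0.93
[243.9 274.5] [0.6227 0.2556] [0.6229 0.2554 0.0356 0.0401] 60.1 0.92
[267.3 244.2] [0.6204 0.1664] [0.6207 0.1663 0.0381 0.0382] 83.1 0.92
34.33 [  2.9  32.2 -32.4  96.4  19.9  57.2 -42.2] [0.6195 0.163  0.1753] [180.    0.   84.3]
```

View pics/q.png

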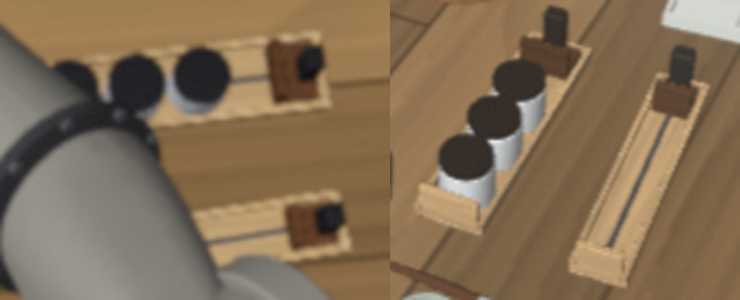

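All three pots stand upright in the wide lane (left crop (75,80), (137,82), (201,78)), and the narrow lane is empty. Now the tins; the gripper is over the near one.

{"fn": "play_rows", "kwargs": {
  "series": "0.5 0.05 0.07 1.5 0; 0.5 0.05 0.07 3.5 0; 0.5 0.05 0.07 4.8 0; 0.5 0.05 0.07 5.3 0; 0.5 0.05 0.07 5.3 0; 0.5 0.05 0.07 5.3 0; -1 0.05 0.07 5.3 0; -1 0.05 0.07 5.3 0; -1 0.05 0.07 5.3 0; -1 0.05 0.07 5.3 0; -1 0.05 0.07 5.3 0; -1 0.05 0.07 5.3 0; -1 0.05 0.07 5.3 0",
  "newtons": 40
}}

```text
t: 35.95
eef_pos: [0.6217, 0.1652, 0.0436]
tcp_rot: [179.9, -0.0, 84.4]
wrist_force: [0.2, 0.0, 6.5]
gripper_width: 0.467
grip_force: 41.2
```

{"fn": "play_rows", "kwargs": {
  "series": "-1 0 0 -1 0; -1 0 0 -3 0; -1 0 0 -5 0; -1 -1.5 -1 -5.2 -1; -1 -3 -2.2 -5.2 -1.94; -1 -4.5 -3.4 -5.2 -1.94; -1 -6 -4.6 -5.2 -1.94; -1 -7.5 -5.8 -5.2 -1.94; -1 -8.37 -6.49 -5.2 -1.94; -1 -8.37 -6.49 -5.2 -1.94; -1 -8.37 -6.49 -5.2 -1.94; -1 -8.37 -6.49 -3 -1.94; -1 -8.37 -6.49 -1.8 -1.94; -1 -8.37 -6.49 -1.8 -1.94; -1 -8.37 -6.49 -1.8 -1.94"
}}

```text
t: 37.83
eef_pos: [0.4404, -0.0264, 0.0887]
tcp_rot: [179.9, -0.0, 94.1]
wrist_force: [0.5, -0.6, -1.0]
gripper_width: 0.466
grip_force: 40.7
```

```bash
python3 - <<'E'
from look import *
s=snap("side"); cv2.imwrite("pics/r.png",cv2.resize(s["pixels"][140:250,330:440],None,fx=5,fy=5,interpolation=cv2.INTER_CUBIC)[:,:,::-1])
E
```

```text
(no output)
```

View pics/r.png

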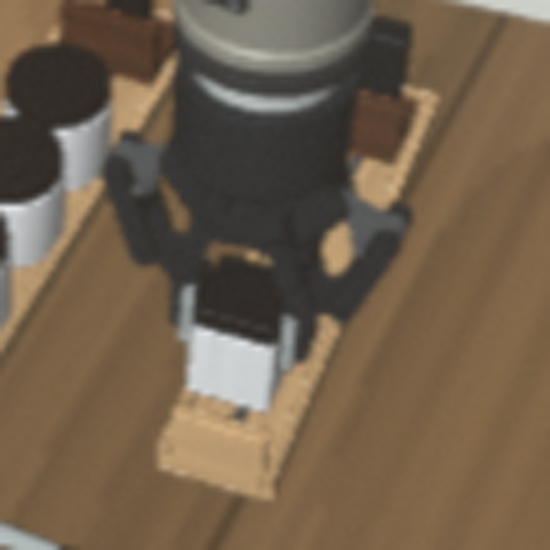

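The tin hangs over the lane at crop (235,350), square to the stop. Lowering.

{"fn": "play_rows", "kwargs": {
  "series": "-1 0 0 0.6 0; -1 0 0 1.1 0; -1 0 0 1.4 0; -1 0 0 1.48 0; -1 0 0 1.48 0"
}}

```text
t: 38.5
eef_pos: [0.4387, -0.0273, 0.0514]
tcp_rot: [-179.9, 0.1, 94.1]
wrist_force: [-5.3, 0.0, 18.4]
gripper_width: 0.461
grip_force: 43.3
```

{"fn": "play_rows", "kwargs": {
  "series": "0.3 0 0 0 0; 0.3 0 0 0 0; 0.3 0 0 0 0; 0.3 0 0 -1 0; 0.3 0 0 -3 0; 0.5 0 0 -5 0; 0.5 2 0.7 -5 1; 0.5 4 1.5 -5 2.5; 0.5 6 2.3 -5 4; 0.5 8 3 -5 5.5; 0.5 10 4 -5 5.5; 0.5 11 4.1 -5 5.5; 0.5 11 4.1 -5 5.5; 0.5 11 4.1 -5 5.5; 0.5 11 4.1 -5 5.5"
}}

```text
t: 40.38
eef_pos: [0.5222, 0.2525, 0.1756]
tcp_rot: [180.0, 0.1, 66.4]
wrist_force: [0.3, -0.2, -0.2]
gripper_width: 0.752
grip_force: 0.0
```

```bash
python3 - <<'E'
from look import *
racks(); scan("e")
E
```

```text
rack top [345.8 236. ] [ 0.438 -0.029] [ 0.4378 -0.0294  0.0343  0.0335] 3.6 0.89
rack top [326.2 227.7] [0.4648 0.0212] [0.4644 0.0197 0.0548 0.0204] 51.7 0.62
rack top [429.1 222.6] [ 0.4541 -0.2546] [ 0.4537 -0.2548  0.0238  0.025 ] 84.9 0.82
rack top [343.  179.3] [ 0.5933 -0.0361] [ 0.5934 -0.036   0.0457  0.0484] 84.8 0.81
rack top [365.2 177.3] [ 0.5936 -0.0969] [ 0.5936 -0.0971  0.0458  0.0486] 84.3 0.8
rack top [386.9 174.8] [ 0.5951 -0.1567] [ 0.5954 -0.157   0.0471  0.0486] 83.8 0.78
rack top [422.6 170.8] [ 0.5978 -0.2553] [ 0.5972 -0.2557  0.023   0.0304] 84.9 0.8
rack side [379.1 209.3] [ 0.4381 -0.0277] [ 0.4383 -0.0277  0.0363  0.0348] 5.5 0.86
rack side [292.8 215.6] [0.6071 0.0756] [0.6061 0.0752 0.0166 0.1142] 29.6 0.73
rack side [330.4 172.6] [ 0.593  -0.0876] [ 0.5931 -0.0928  0.0529  0.1778] 1.0 0.72
rack side [406.  153.1] [ 0.4507 -0.2361] [ 0.4505 -0.2364  0.0192  0.0368] 20.3 0.84
rack side [355.8 136.9] [ 0.5931 -0.2386] [ 0.5927 -0.2386  0.02    0.042 ] 24.8 0.89
rack side [292.6 138.9] [ 0.7398 -0.1586] [ 0.7407 -0.1612  0.0165  0.053 ] 29.6 0.84
top
[292.2 246.3] [0.4241 0.1158] [0.4174 0.1098 0.0685 0.1986] 59.3 0.29
side
[285.8 293. ] [0.5221 0.2562] [0.5223 0.2558 0.0377 0.0399] 66.0 0.93
[243.9 274.5] [0.6227 0.2554] [0.6229 0.2553 0.036  0.04  ] 59.3 0.93
40.58 [ -5.   27.4 -35.2 104.7  19.2  53.9 -72.2] [0.5221 0.2535 0.1759] [180.    0.   66.5]
```

Tin placed with yaw ~4°, as wanted. Next tin, directly below.

{"fn": "play_rows", "kwargs": {
  "series": "0.5 0 0.02 1.5 0; 0.5 0 0.02 3.5 0; 0.5 0 0.02 4.8 0; 0.5 0 0.02 5.3 0; 0.5 0 0.02 5.3 0; 0.5 0 0.02 5.3 0; -1 0 0.02 5.3 0; -1 0 0.02 5.3 0; -1 0 0.02 5.3 0; -1 0 0.02 5.3 0; -1 0 0.02 5.3 0; -1 0 0.02 5.3 0; -1 0 0.02 5.3 0"
}}

```text
t: 42.2
eef_pos: [0.5233, 0.2545, 0.0446]
tcp_rot: [179.9, -0.1, 66.6]
wrist_force: [0.0, -2.1, 7.1]
gripper_width: 0.463
grip_force: 40.9
```

{"fn": "play_rows", "kwargs": {
  "series": "-1 0 0 -1 0; -1 0 0 -3 0; -1 0 0 -5 0; -1 -1.5 0.2 -5.2 -1; -1 -3.5 0.6 -5.2 -2.5; -1 -5.5 0.9 -5.2 -4; -1 -7.5 1.2 -5.2 -5.5; -1 -9.5 1.6 -5.2 -5.5; -1 -11.5 2 -5.2 -5.5; -1 -13.27 2.22 -5.2 -5.5; -1 -13.27 2.22 -5.2 -5.5; -1 -13.27 2.22 -5.2 -5.5; -1 -13.27 2.22 -5.2 -5.5; -1 -13.27 2.22 -3 -5.5; -1 -13.27 2.22 -1.8 -5.5; -1 -13.27 2.22 -1.8 -5.5; -1 -13.27 2.22 -1.8 -5.5"
}}

```text
t: 44.32
eef_pos: [0.4424, -0.0716, 0.0893]
tcp_rot: [179.9, -0.0, 94.1]
wrist_force: [-0.3, 0.5, -1.1]
gripper_width: 0.461
grip_force: 40.9
```

{"fn": "play_rows", "kwargs": {
  "series": "-1 0 0 0.6 0; -1 0 0 1.1 0; -1 0 0 1.4 0; -1 0 0 1.47 0; -1 0 0 1.47 0"
}}

```text
t: 44.95
eef_pos: [0.4411, -0.0724, 0.0523]
tcp_rot: [-180.0, 0.1, 94.1]
wrist_force: [-5.9, 0.3, 18.3]
gripper_width: 0.463
grip_force: 43.8
```

{"fn": "play_rows", "kwargs": {
  "series": "0.3 0 0 0 0; 0.3 0 0 0 0; 0.3 0 0 0 0; 0.3 0 0 -1 0; 0.3 0 0 -3 0; 0.5 0 0 -5 0; 0.5 2 1.2 -5 1; 0.5 4 2.5 -5 2.5; 0.5 6 4 -5 4; 0.5 8 5.5 -5 5.5; 0.5 10 6.7 -5 6.7; 0.5 12 8 -5 6.7; 0.5 12.5 8.15 -5 6.7; 0.5 12.5 8.15 -5 6.7; 0.5 12.5 8.15 -5 6.7; 0.5 12.5 8.15 -5 6.7"
}}

```text
t: 46.95
eef_pos: [0.6226, 0.2516, 0.1766]
tcp_rot: [180.0, 0.1, 60.4]
wrist_force: [0.0, 0.6, 0.2]
gripper_width: 0.746
grip_force: 0.0
```

```bash
python3 - <<'E'
from look import *
racks(); scan("f")
E
```

```text
rack top [429.1 222.6] [ 0.4541 -0.2545] [ 0.4537 -0.2548  0.0237  0.025 ] 84.9 0.82
rack top [343.  179.3] [ 0.5933 -0.0361] [ 0.5934 -0.036   0.0457  0.0484] 84.8 0.81
rack top [365.2 177.3] [ 0.5935 -0.097 ] [ 0.5936 -0.0971  0.0458  0.0486] 84.3 0.8
rack top [386.9 174.8] [ 0.5951 -0.1567] [ 0.5954 -0.157   0.0471  0.0486] 83.8 0.78
rack top [422.6 170.8] [ 0.5977 -0.2553] [ 0.5972 -0.2557  0.023   0.0304] 84.9 0.79
rack side [379.6 208.2] [ 0.4384 -0.0315] [ 0.4383 -0.0321  0.0359  0.0434] 4.0 0.88
rack side [385.3 196.5] [ 0.4407 -0.0716] [ 0.4407 -0.0715  0.0356  0.0342] 4.8 0.88
rack side [330.5 172.6] [ 0.5927 -0.0878] [ 0.5929 -0.0927  0.0522  0.1763] 1.2 0.7
rack side [355.7 137. ] [ 0.5929 -0.238 ] [ 0.5929 -0.2383  0.0191  0.0399] 23.3 0.88
top
[312.6 290.5] [0.3038 0.071 ] [0.3013 0.067  0.0929 0.0356] 26.2 0.6
[216.4 181.1] [0.6208 0.31  ] [0.6202 0.3118 0.0338 0.0284] 45.7 0.6
[291.1 197.9] [0.5557 0.1093] [0.547  0.1045 0.0683 0.1926] 53.5 0.28
side
[243.9 274.5] [0.6228 0.2555] [0.623  0.2554 0.0358 0.04  ] 59.3 0.93
[244.5 243.4] [0.6664 0.1862] [0.6638 0.1876 0.0305 0.0576] 29.3 0.49
47.15 [ -4.6  35.1 -33.3  91.7  21.5  59.7 -73.6] [0.6226 0.253  0.1768] [180.    0.   60.5]
```

{"fn": "play_rows", "kwargs": {
  "series": "0.5 0.03 0 1.5 0; 0.5 0.03 0 3.5 0; 0.5 0.03 0 4.8 0; 0.5 0.03 0 5.35 0; 0.5 0.03 0 5.35 0; 0.5 0.03 0 5.35 0; -1 0.03 0 5.35 0; -1 0.03 0 5.35 0; -1 0.03 0 5.35 0; -1 0.03 0 5.35 0; -1 0.03 0 5.35 0; -1 0.03 0 5.35 0; -1 0.03 0 5.35 0"
}}

```text
t: 48.78
eef_pos: [0.6239, 0.2548, 0.0444]
tcp_rot: [179.9, -0.1, 60.5]
wrist_force: [-0.2, -0.5, 6.9]
gripper_width: 0.459
grip_force: 41.3
```

{"fn": "play_rows", "kwargs": {
  "series": "-1 0 0 -1 0; -1 0 0 -3 0; -1 0 0 -5 0; -1 -1.5 0.1 -5.2 -1; -1 -3.5 0.2 -5.2 -2.5; -1 -5.5 0.4 -5.2 -4; -1 -7.5 0.5 -5.2 -5.5; -1 -9.5 0.6 -5.2 -6.7; -1 -11.5 0.8 -5.2 -6.7; -1 -13.5 0.9 -5.2 -6.7; -1 -15.5 1.06 -5.2 -6.7; -1 -16.44 1.06 -5.2 -6.7; -1 -16.44 1.06 -5.2 -6.7; -1 -16.44 1.06 -5.2 -6.7; -1 -16.44 1.06 -5.2 -6.7; -1 -16.44 1.06 -3 -6.7; -1 -16.44 1.06 -1.8 -6.7; -1 -16.44 1.06 -1.8 -6.7; -1 -16.44 1.06 -1.8 -6.7"
}}

```text
t: 51.15
eef_pos: [0.4451, -0.1159, 0.0888]
tcp_rot: [179.9, 0.0, 94.1]
wrist_force: [0.4, -0.4, -0.7]
gripper_width: 0.463
grip_force: 40.7
```

{"fn": "play_rows", "kwargs": {
  "series": "-1 0 0 0.6 0; -1 0 0 1.1 0; -1 0 0 1.4 0; -1 0 0 1.46 0; -1 0 0 1.46 0"
}}

```text
t: 51.78
eef_pos: [0.4436, -0.1166, 0.052]
tcp_rot: [-179.9, 0.1, 94.1]
wrist_force: [-6.3, -0.5, 17.2]
gripper_width: 0.465
grip_force: 43.4
```

{"fn": "play_rows", "kwargs": {
  "series": "0.3 0 0 0 0; 0.3 0 0 0 0; 0.3 0 0 0 0; 0.3 0 0 -1 0; 0.3 0 0 -3 0; 0 0 0 -5 0; 0 -1.5 0 -5 2; 0 -3 0 -5 4; 0 -5 0 -5 6; 0 -5.86 0.1 -5 8; 0 -5.86 0.1 -5 10; 0 -5.86 0.1 -5 12; 0 -5.86 0.1 -5 14; 0 -5.86 0.1 -5 16; 0 -5.86 0.1 -5 18; 0 -5.86 0.1 -5 18; 0 -5.86 0.1 -5 18; 0 -5.86 0.1 -5 18"
}}

```text
t: 54.02
eef_pos: [0.4568, -0.2625, 0.1762]
tcp_rot: [-180.0, 0.0, 4.2]
wrist_force: [-0.7, -0.3, 0.2]
gripper_width: 0.499
grip_force: 0.0
```

```bash
python3 - <<'E'
from look import *
racks(); scan("g")
S=cv2.imread("pics/side_g.png");T=cv2.imread("pics/top_g.png")
cv2.imwrite("pics/g.png",np.hstack([cv2.resize(T[150:250,320:450],(442,340),interpolation=2),cv2.resize(S[125:245,290:410],(340,340),interpolation=2)]))
E
```

```text
rack top [345.8 235.9] [ 0.4382 -0.029 ] [ 0.4379 -0.0292  0.0341  0.0328] 4.1 0.89
rack top [362.1 233.6] [ 0.4404 -0.0728] [ 0.4401 -0.0728  0.0342  0.032 ] 3.2 0.91
rack top [378.4 231.3] [ 0.4429 -0.1166] [ 0.4426 -0.1169  0.035   0.033 ] 2.0 0.87
rack top [439.6 212.6] [ 0.4786 -0.286 ] [ 0.4876 -0.2875  0.0548  0.0603] 79.6 0.43
rack top [343.  179.2] [ 0.5933 -0.0361] [ 0.5934 -0.036   0.0457  0.0484] 84.9 0.8
rack top [365.2 177.3] [ 0.5936 -0.097 ] [ 0.5936 -0.0971  0.0458  0.0486] 84.3 0.79
rack top [386.9 174.8] [ 0.5951 -0.1566] [ 0.5954 -0.1567  0.0466  0.0472] 84.9 0.8
rack top [422.6 170.8] [ 0.5978 -0.2552] [ 0.5973 -0.2553  0.0219  0.031 ] 82.8 0.79
rack side [385.  197.4] [ 0.4402 -0.0684] [ 0.4404 -0.071   0.0372  0.1243] 3.2 0.89
rack side [330.5 172.5] [ 0.5928 -0.0881] [ 0.5929 -0.093   0.0526  0.1774] 1.1 0.71
rack side [406.1 152.8] [ 0.451  -0.2374] [ 0.451  -0.2373  0.0209  0.0392] 15.8 0.85
rack side [355.8 136.9] [ 0.5929 -0.2384] [ 0.5925 -0.2382  0.02    0.043 ] 24.8 0.88
top
side
54.23 [ 40.5  20.2 -21.1 112.5   9.5  49.  -71.6] [ 0.4568 -0.2625  0.1763] [-180.    -0.     4.1]
```

View pics/g.png

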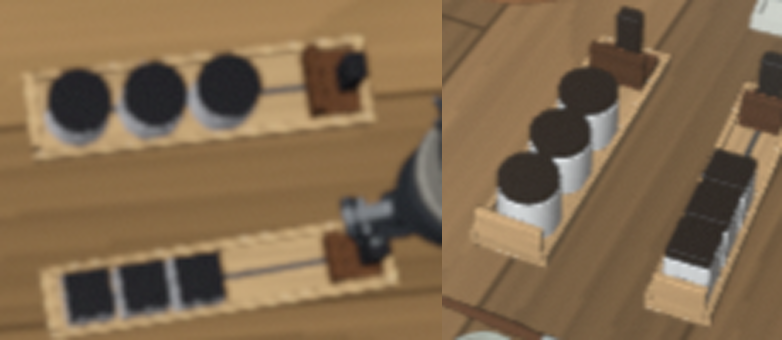

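All six stand in their lanes: pots at crop (80,100), (155,95), (228,88), tins at (88,295), (145,287), (200,278). Now gripping the narrow follower.

{"fn": "play_rows", "kwargs": {
  "series": "0 0 0 1.5 0; 0 0 0 3 0; 0 0 0 4 0; 0 0 0 4 0; 0 0 0 4 0; -1 0 0 4 0; -1 0 0 4 0; -1 0 0 4 0; -1 0 0 4 0; -1 0 0 4 0; -1 0 0 4 0; -1 0 0 4 0",
  "newtons": 30
}}

```text
t: 55.72
eef_pos: [0.4576, -0.2622, 0.0777]
tcp_rot: [180.0, -0.1, 4.1]
wrist_force: [-1.4, 2.6, 6.2]
gripper_width: 0.204
grip_force: 31.4
```

{"fn": "play_rows", "kwargs": {
  "series": "-1 0 -0.5 0 0; -1 0 -1.2 0 0; -1 0 -2 0 0; -1 0 -2.7 0 0; -1 0 -3.2 0 0; -1 0 -3.5 0 0; -1 0 -3.6 0 0; -1 0 -3.65 0 0; -1 0 -3.7 0 0; -1 0 -3.75 0 0; -1 0 -3.8 0 0; -1 0 -3.85 0 0; -1 0 -3.9 0 0; -1 0 -3.95 0 0; -1 0 -4 0 0; -1 0 -4.03 0 0; -1 0 -4.06 0 0; -1 0 -4.09 0 0; -1 0 -4.12 0 0; -1 0 -4.12 0 0"
}}

```text
t: 58.22
eef_pos: [0.4503, -0.1609, 0.0777]
tcp_rot: [179.9, -0.1, 4.0]
wrist_force: [-1.6, -3.8, 8.0]
gripper_width: 0.198
grip_force: 31.6
```

{"fn": "play_rows", "kwargs": {
  "series": "-1 0 -0.04 0 0; -1 0 -0.08 0 0; -1 0 -0.12 0 0; -1 0 -0.12 0 0"
}}

```text
t: 58.72
eef_pos: [0.4501, -0.1579, 0.0776]
tcp_rot: [179.9, -0.1, 4.0]
wrist_force: [-0.5, -4.4, 9.2]
gripper_width: 0.201
grip_force: 31.7
```

{"fn": "play_rows", "kwargs": {
  "series": "-1 0 -0.03 0 0; -1 0 -0.06 0 0; -1 0 -0.09 0 0; -1 0 -0.09 0 0"
}}

```text
t: 59.22
eef_pos: [0.4501, -0.1572, 0.0777]
tcp_rot: [179.8, -0.1, 4.0]
wrist_force: [-0.4, -9.4, 6.4]
gripper_width: 0.203
grip_force: 31.4
```

{"fn": "play_rows", "kwargs": {
  "series": "-1 0 -0.05 0 0; -1 0 -0.1 0 0; -1 0 -0.1 0 0"
}}

```text
t: 59.6
eef_pos: [0.45, -0.157, 0.0777]
tcp_rot: [179.6, -0.2, 3.9]
wrist_force: [0.4, -16.7, 2.9]
gripper_width: 0.203
grip_force: 31.2
```

{"fn": "play_rows", "kwargs": {
  "series": "-0.3 0 0 0 0; -0.1 0 0 0 0; -0.1 0 0 0 0; 0 0 0.1 -1 0; 0 0 0.1 -3 0; 0 1 1 -4 0.5; 0 3 2.5 -4 0.5; 0 5 4 -4 0.5; 0 5.6 4.7 -4 0.5; 0 5.6 4.7 -4 0.5; 0 5.6 4.7 -4 0.5; 0 5.6 4.7 -4 0.5"
}}

```text
t: 61.1
eef_pos: [0.5962, -0.2579, 0.1765]
tcp_rot: [-180.0, 0.0, 1.6]
wrist_force: [-0.1, -0.3, 0.0]
gripper_width: 0.499
grip_force: 0.0
```

```bash
python3 - <<'E'
from look import *
racks(); scan("h")
E
```

```text
rack top [359.2 233.9] [ 0.4403 -0.065 ] [ 0.4395 -0.0648  0.0346  0.1143] 3.3 0.88
rack top [343.  179.3] [ 0.5933 -0.0361] [ 0.5934 -0.036   0.0457  0.0484] 84.8 0.8
rack top [365.2 177.2] [ 0.5936 -0.097 ] [ 0.5937 -0.0971  0.0458  0.0486] 84.3 0.79
rack top [386.9 174.8] [ 0.5951 -0.1566] [ 0.5954 -0.1567  0.0465  0.0473] 83.8 0.8
rack top [422.6 171.1] [ 0.5969 -0.2553] [ 0.5973 -0.2553  0.0219  0.031 ] 82.8 0.74
rack top [431.6 156.9] [ 0.6348 -0.2851] [ 0.6373 -0.2838  0.1012  0.0392] 89.6 0.57
rack side [385.5 196.4] [ 0.4404 -0.072 ] [ 0.4409 -0.0837  0.0374  0.1697] 3.0 0.78
rack side [330.5 172.5] [ 0.5928 -0.088 ] [ 0.5928 -0.0932  0.053   0.1776] 1.1 0.71
rack side [355.9 135.8] [ 0.5947 -0.2429] [ 0.5955 -0.2448  0.02    0.0577] 24.8 0.81
top
side
61.3 [ 31.5  30.6 -18.9  95.7  11.5  55.6 -79.8] [ 0.5967 -0.2589  0.1766] [180.   -0.    1.6]
```

{"fn": "play_rows", "kwargs": {
  "series": "0 0.2 0.15 1.5 0; 0 0.2 0.15 3 0; 0 0.2 0.15 4 0; 0 0.2 0.15 4 0; 0 0.2 0.15 4 0; -1 0.2 0.15 4 0; -1 0.2 0.15 4 0; -1 0.2 0.15 4 0; -1 0.2 0.15 4 0; -1 0.2 0.15 4 0; -1 0.2 0.15 4 0; -1 0.2 0.15 4 0"
}}

```text
t: 62.8
eef_pos: [0.603, -0.2624, 0.078]
tcp_rot: [180.0, -0.1, 1.6]
wrist_force: [-1.2, 2.6, 7.0]
gripper_width: 0.2
grip_force: 31.4
```

{"fn": "play_rows", "kwargs": {
  "series": "-1 0 -0.5 0 0; -1 0 -1.1 0 0; -1 0 -1.5 0 0; -1 0 -1.7 0 0; -1 0 -1.75 0 0; -1 0 -1.8 0 0; -1 0 -1.85 0 0; -1 0 -1.9 0 0; -1 0 -1.95 0 0; -1 0 -2 0 0; -1 0 -2.05 0 0; -1 0 -2.1 0 0; -1 0 -2.15 0 0; -1 0 -2.2 0 0; -1 0 -2.2 0 0"
}}

```text
t: 64.68
eef_pos: [0.6015, -0.2101, 0.0781]
tcp_rot: [179.8, -0.2, 1.5]
wrist_force: [-1.2, -5.0, 5.6]
gripper_width: 0.205
grip_force: 31.3
```

{"fn": "play_rows", "kwargs": {
  "series": "-1 0 -0.03 0 0; -1 0 -0.06 0 0; -1 0 -0.09 0 0; -1 0 -0.12 0 0; -1 0 -0.12 0 0"
}}

```text
t: 65.3
eef_pos: [0.6014, -0.2073, 0.078]
tcp_rot: [179.8, -0.2, 1.5]
wrist_force: [-0.3, -4.6, 6.0]
gripper_width: 0.197
grip_force: 31.3
```

{"fn": "play_rows", "kwargs": {
  "series": "-1 0 -0.03 0 0; -1 0 -0.06 0 0; -1 0 -0.09 0 0; -1 0 -0.12 0 0; -1 0 -0.12 0 0"
}}

```text
t: 65.92
eef_pos: [0.6013, -0.2051, 0.0781]
tcp_rot: [179.7, -0.2, 1.5]
wrist_force: [0.0, -6.6, 6.0]
gripper_width: 0.203
grip_force: 31.3
```

{"fn": "play_rows", "kwargs": {
  "series": "-1 0 -0.03 0 0; -1 0 -0.06 0 0; -1 0 -0.08 0 0; -1 0 -0.08 0 0"
}}

```text
t: 66.42
eef_pos: [0.6013, -0.2049, 0.0781]
tcp_rot: [179.6, -0.2, 1.4]
wrist_force: [0.6, -10.7, 5.0]
gripper_width: 0.205
grip_force: 31.1
```

{"fn": "play_rows", "kwargs": {
  "series": "-1 0 -0.05 0 0; -1 0 -0.1 0 0; -1 0 -0.1 0 0; -1 0 -0.1 0 0"
}}

```text
t: 66.92
eef_pos: [0.6012, -0.2047, 0.0781]
tcp_rot: [179.5, -0.2, 1.3]
wrist_force: [1.1, -15.3, 2.1]
gripper_width: 0.199
grip_force: 31.0
```

{"fn": "play_rows", "kwargs": {
  "series": "-0.3 0 0 0 0; -0.1 0 0 0 0; -0.1 0 0 0 0; 0 0 0.1 -1 0; 0 0 0.1 -3 0; 0 0 0.1 -4 0; 0 -1 3 -4 0; 0 -2 6 -4 0; 0 -2 7 -4 0; 0 -2 7 -4 0; 0 -2 7 -4 0; 0 -2 7 -4 0"
}}

```text
t: 68.42
eef_pos: [0.5561, -0.3711, 0.1763]
tcp_rot: [-179.9, -0.0, 1.8]
wrist_force: [-0.3, -0.2, -0.7]
gripper_width: 0.503
grip_force: 0.0
```

```bash
python3 - <<'E'
from look import *
racks(); scan("i")
S=cv2.imread("pics/side_i.png");T=cv2.imread("pics/top_i.png")
cv2.imwrite("pics/i.png",np.hstack([cv2.resize(T[150:250,320:450],(442,340),interpolation=2),cv2.resize(S[125:245,290:410],(340,340),interpolation=2)]))
E
```

```text
rack top [359.2 233.9] [ 0.4403 -0.065 ] [ 0.4395 -0.0648  0.0346  0.1144] 3.2 0.89
rack top [341.3 179.3] [ 0.5936 -0.0315] [ 0.5938 -0.032   0.0457  0.0484] 84.9 0.79
rack top [361.6 177.4] [ 0.5941 -0.0872] [ 0.5942 -0.0872  0.0464  0.0479] 84.0 0.79
rack top [402.8 173.1] [ 0.596  -0.2006] [ 0.5957 -0.2007  0.0206  0.0303] 84.9 0.8
rack top [382.3 175.1] [ 0.5955 -0.1441] [ 0.5952 -0.1436  0.0492  0.0487] 83.9 0.78
rack side [385.4 196.5] [ 0.4403 -0.0715] [ 0.441  -0.0836  0.0377  0.1699] 3.0 0.78
rack side [331.  171.7] [ 0.5931 -0.091 ] [ 0.5936 -0.1073  0.0527  0.2162] 0.9 0.68
top
side
68.62 [ 40.6  32.  -17.2  93.   10.8  56.6 -68.4] [ 0.5555 -0.3726  0.1764] [-180.    -0.     1.7]
```

View pics/i.png

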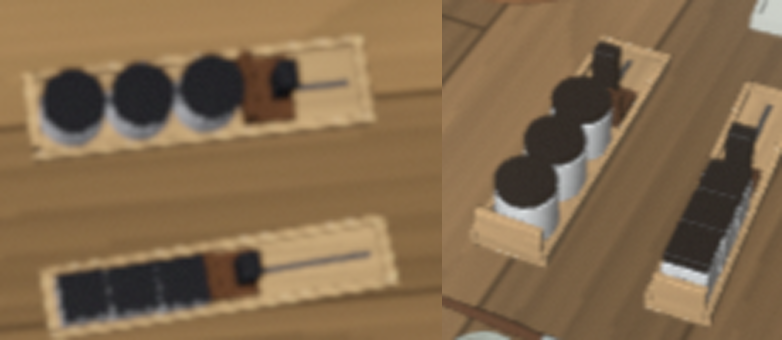

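Both rows are closed up: pots at (73,100), (142,95), (212,87) touch each other and the slider, and the tins at (85,297), (135,290), (185,280) are flush against theirs. Pot pitches measure 56–57 mm. Handing in.

```bash
python3 -c "
from workcell import arm
print(arm.job_done())"
```

```text
the job is handed in; nothing more can be done
None
```

I drew both sliders fully back, stood the three pots in the wide rack and the three tins in the narrow rack, closed both rows snugly against their stops, and handed the job in at about 69 s; no verdict came back.

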